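# Scan the sample jar, then unlatch the sample bay and hold its gate ajar

## Robot

A 6-joint arm with a two-finger parallel gripper is mounted at the origin on the work surface. World frame = base frame: x ahead of the robot, y to its left, z up, the work surface at z = 0. Lengths are in m, angles in rad, forces in N, time in s.
With the tool pointing down it reaches from about 0.25 to 0.725 m from the base axis. Payload 4 kg.
Tool frame: the origin (TCP) lies midway between the tips of the shut fingers; the grasp point (between the pads) lies 19 mm behind it; z points along the fingers, y is the line along which they close (so a half turn about z gives the same grasp; the last joint's range is limited). The gripper opens to 85 mm and grips with 20 to 120 N. Pads are 22 mm wide; open, the fingers measure 114 mm over their backs; the gripper's body (76 mm by 85 mm) begins 54 mm behind the grasp point. The pads swing forward as they close: fully open they stand 13 mm farther back than shut.
Start: joints at [1.172, 0.241, 0.005, 1.335, 0, 1.571], TCP at [0.194, 0.461, 0.231] pointing down, gripper open.
Joint ranges: [-2.72, 2.72], [-1.05, 1.87], [-1.09, 1.28], [-1.99, 2.15], [-1.42, 1.44], [-3.14, 3.14]. Speed limits (rad/s): [2.79, 2.79, 3.14, 3.14, 3.14, 3.14].

## Interface

Orientations are given as a unit quaternion [x, y, z, w].
In Python, from bench import r, capture, search_frame, silhouettes gives the robot as it stands.
- The arm moves only by the tool move_arm, never from a script. Its argument "moves" is a list of rows, each an object with "dp": the shift along the world's x, y, z in cm, a list of three; "rot": the turn, a rotation vector about the world's x, y, z in units of 5 degrees (1.0 is 5 degrees), a list of three. In form: [{"dp": [dx, dy, dz], "rot": [rx, ry, rz]}, ...]. A call has exactly 10 rows; each row shifts and turns the commanded pose from where the row before left it; what a row does not reach is not made up. A row lasts 1/10 s, in which the tool goes at most 50 mm and 8.59 degrees, less where a joint would pass 70% of its speed; a pose out of reach is approached as far as the arm can. A call with a gripper value outside its range is refused whole. "claw" is the opening, from 0 (shut) to 1 (fully open), set as the call begins (left out, the last holds). The fingers move at their own pace and stop on an object; "squeeze" is the grip in N (left out, the last holds). Time passes only in rows, so rows that do not move let the fingers close, or fill a call up. It gives the time, the measured TCP pose, the force, the opening and the grip force at its end, in the units of the state.
- r.get_state(): the state, without advancing time (a new reading comes with each control period).
- capture(name): name is "side" or "top" or "wrist"; returns a dict with "color" (400x640x3 uint8, red, green, blue), "depth" (400x640 float32, m along the optical axis (not along the pixel's ray), 0 where there is no reading), "fx", "fy", "cx", "cy" (pixels), "k1" (the pictures are not rectified: a ray, as slopes to the right and down, at radius r is drawn at 1 + k1 r^2 times it, then the intrinsics apply), "rvec" (rotation vector, rad) and "tvec" (3), from world to camera coordinates, as OpenCV has them. Camera axes: x right, y down, z forward; pixel columns grow to the right and rows downward; lengths in m; the calibration is good to about 2 mm. A picture is of the moment at which its call begins.
- r.finish_job(): hands the job in; it is judged then, once.
Trained networks look in the newest picture that a camera, given by its name, has taken for a name from the list of things; names that differ only in an ending like _2 or _b are one class to them, and where a whole thing is asked for, a point or a joint stands for the part that bears it (a point fixed in the world has none). Each returns a list of dicts, best first, with "score" (0 to 1); they miss things now and then, are a little off and sometimes report something else, mostly with a low value. They report only what shows in the picture. A call takes as long as a camera call. They do not tell look-alikes from the thing itself.
- search_frame(camera, query): "box" ([left, top, right, bottom] as shares, 0 to 1, of the picture: columns of its width, rows of its height, round what is visible of it).
- silhouettes(camera, query): "mask" (400x640 bool, what is visible of it) and "box" ([left, top, right, bottom] as shares, 0 to 1, of the picture: columns of its width, rows of its height, round what is visible of it).
The state is a dict: "time": time; "joint_positions": joint angles; "qvel": joint speeds; "effort": joint torques, N m; "tcp_pos": TCP position; "tool_rot": TCP orientation; "contact_force": force on the tool from outside, world axes, zero at the start; "wrist_torque": the same for the moment, N m; "opening": opening from 0.0 (shut) to 1.0 (fully open); "grasp_force": force on a finger pad.
Only numpy, scipy, OpenCV 4.12 (cv2) and the standard library are available. Lean on these libraries where they do the work, as an engineer would, in place of code of your own. Each camera call takes 0.05 s, during which the arm holds its last target. There are 200 camera calls.

## Task

Book the sample in first: turn the jar where it stands on the scanner's white pad so that its striped mark faces the scanner window squarely, and let go of it, upright. Then unlatch the sample bay so that a colleague can pass the jar in: lift the sagging bolt by its red handle over the bent-up red lip of the keeper while drawing it back towards the hinge, and pull the sprung gate about 10 cm open at its free edge. Finish while still holding the gate ajar - do not let go of it - and leave the cups, spray bottle and tape roll where they are.

Things in the scene. Friction and masses are not known exactly. Their poses are not given: they have to be found in the camera images.
- jar_center (a point): Centre (half-way up) of the sample jar: upright cylinder 48 mm in diameter, 85 mm high, about 0.16 kg, white with a blue lid of the same width. Its black and yellow striped mark is on the side that this point's +x axis points to; a yellow tick on the lid points the same way. It stands loose on the scanner's base plate, whose top is 4 mm above the bench. At the start the mark is about 0.4 to 2 rad away from the scanner window.
- pad (a point): Centre of the white round pad (68 mm across) that the jar stands on, on top of the scanner's base plate (4 mm above the bench). Fixed. The +x axis points to the scanner block; the block's front is 75 mm from this point.
- scan_window (a point): Centre of the dark window with a red line on the front of the scanner block (60 x 90 mm, top 100 mm above the bench, yellow top), 52 mm above the bench. Fixed.
- bay: The fixed sample bay: origin on the bench under the middle of the closed gate. +x points through the gate into the bay, +y along the closed gate from the hinge to the latch post, so the gate opens towards -x. Blue posts 150 mm high at y = -148 mm (hinge) and y = +134 mm (latch); clear side walls 150 mm high and a white column 188 mm high inside, 135 to 205 mm behind the gate.
- hinge (a point): Point on the gate's vertical hinge axis, 150 mm above the bench; 130 mm from the bay's origin along its -y.
- gate_edge (a point): Top of the gate's free (latch) edge; it moves with the gate, 240 mm from the hinge axis.
- gate (a joint): Gate angle, rad: 0 shut, growing as it swings out of the bay (towards the bay's -x, counter-clockwise from above). A spring closes it: about 0.4 N m shut, 0.6 N m at 0.4 rad. 0.42 rad is 10 cm open at the free edge.
- leaf: The gate leaf: green frame with a clear pane, 18 mm thick, 235 mm long, from 22 mm to 150 mm above the bench, with the bolt on its top rail. Axes as the bay's when shut; origin on the bench under its middle.
- bolt: The barrel bolt, 0.18 kg: steel rod 10 mm in diameter along the top of the gate, running in two slotted steel guides (tops 195 mm above the bench), 40 mm to the latch side and 90 mm to the hinge side of the handle. Origin on the rod's axis under the handle, 168 mm above the bench when sagging. It lies 50 mm from the gate's middle towards the latch post; the rod's end has a nose, 16 mm long and turned down 16 mm below the rod's axis, 89 mm from the origin along +y.
- handle (a point): Middle of the bolt's upright round red handle: 18 mm in diameter, 46 mm high, red cap 24 mm across and 5 mm thick above it. With the bolt sagging the middle is 226 mm above the bench, the red part from 203 to 249 mm. It rises and slides with the bolt and swings with the gate; it is 180 mm from the hinge axis with the bolt shot.
- bolt_slide (a joint): How far the bolt is drawn back along the gate towards the hinge, m: 0 fully shot, 0.06 fully back. Stays where it is left (about 1 N of friction). The nose is past the lip and clear of the keeper beyond 0.035.
- bolt_lift (a joint): How far the bolt is lifted in its slotted guides, m: 0 sagging, 0.016 at most. Only the bolt's own weight pulls it down. The nose clears the lip above 0.009.
- keeper: Keeper on top of the latch post, fixed; same origin and axes as the bay. Two yellow cheeks, 46 mm high (tops 196 mm above the bench), stand either side of the nose and stop the gate from opening while the nose is between them, lifted or not. Between them a red lip 13 mm thick, bent up to 161 mm above the bench, on the hinge side of the nose (the sagging nose reaches down to 152 mm), stops the bolt from being drawn unless it is lifted.
- cup_a: White cup, 68 mm across, 80 mm high, standing in the bay behind the gate. Bystander.
- cup_b: Grey cup, 64 mm across, 70 mm high, standing in the bay behind the gate. Bystander.
- spray: Green spray bottle, 68 mm across, 195 mm high. Bystander.
- tape: Orange tape roll lying flat, 90 mm across, 25 mm high. Bystander.
There are look-alikes about, which are no part of the job. Leave any blue or purple look-alike of the part that bears pad alone.

How it is judged:
By the outcome, as a careful person would: the job done as asked, in the order asked, and still so for the second after the job is handed in, while the arm keeps its last pose, push and grip.
It also fails if it takes over 38 s, if anything falls off the work surface, if the arm or the gripper's body presses on something with over 40 N, if the wrist force passes 120 N, or if a joint passes its speed limit or range.

## Working session

There is one attempt and no reset: what is moved stays moved. The work goes in short steps, Python scripts to look and compute and a tool call to move; the robot and the scene stay as the last step left them, time stands still between calls to the robot, and variables do not carry over. Pictures are saved under pics/ and viewed, at most 10 in all, crops included, and the job is handed in when it is done.

Besides the shell and the picture viewer there is one more tool, called as name(argument=value, ...) on one line, values as JSON. move_arm: Moves the arm, as the interface text tells. Its arguments: {"type":"object","properties":{"moves":{"type":"array"},"claw":{"type":"number"},"squeeze":{"type":"number"}},"required":["moves"]}

```bash
mkdir -p pics; ls
cat > h.py <<'E'
import numpy as np, cv2
from bench import r, capture, search_frame, silhouettes
def world(c,u,v,d=None,z=None):
    # pixel -> world with depth d or plane z
    x,y=(u-c['cx'])/c['fx'],(v-c['cy'])/c['fy']; s=np.hypot(x,y); q=s
    for _ in range(20): q=s/(1+c['k1']*q*q)
    k=q/s if s>0 else 1
    ray=np.array([x*k,y*k,1.]); R=cv2.Rodrigues(np.array(c['rvec'],float))[0]; t=np.array(c['tvec'],float).ravel()
    if d is None:
        o=-R.T@t; w=R.T@ray; return o+w*(z-o[2])/w[2]
    return R.T@(ray*d-t)
def proj(c,P):
    R=cv2.Rodrigues(np.array(c['rvec'],float))[0]; p=R@np.array(P,float)+np.array(c['tvec'],float).ravel()
    s=p[:2]/p[2]; s=s*(1+c['k1']*(s@s)); return s*[c['fx'],c['fy']]+[c['cx'],c['cy']]
def cloud(c,mask):
    v,u=np.nonzero(mask&(c['depth']>0)); return np.array([world(c,a,b,c['depth'][b,a]) for a,b in zip(u,v)])
def save(c,name,box=None,s=1):
    im=c['color'][:,:,::-1]
    if box: im=im[box[1]:box[3],box[0]:box[2]]
    cv2.imwrite('pics/'+name,cv2.resize(im,None,fx=s,fy=s,interpolation=cv2.INTER_CUBIC))
E
python3 - <<'E'
from h import *
for n in ('top','side'):
    c=capture(n); save(c,n+'0.png',None,1.25)
    for q in ('jar_center','handle','gate_edge','spray','tape','keeper','leaf','pad','scan_window'):
        try:
            for m in silhouettes(n,q)[:3]:
                P=cloud(c,m['mask']); print(n,q,round(m['score'],2),np.round(np.array(m['box'])*[640,400,640,400]),np.round(np.median(P,0),3) if len(P) else '',np.round(P.min(0),3),np.round(P.max(0),3))
        except Exception as e: print(n,q,e)
print(r.get_state())
E
```

```text
pics
top jar_center 0.68 [253. 190. 271. 205.] [0.512 0.265 0.088] [0.489 0.246 0.004] [0.541 0.292 0.095]
top handle 0.75 [371. 181. 429. 195.] [ 0.54  -0.174  0.174] [ 0.529 -0.262  0.148] [ 0.549 -0.081  0.26 ]
top gate_edge 0.74 [369. 183. 452. 202.] [ 0.535 -0.224  0.151] [ 0.523 -0.349  0.004] [ 0.565 -0.081  0.26 ]
top gate_edge 0.71 [246. 155. 286. 216.] [0.575 0.249 0.006] [ 0.457  0.193 -0.005] [0.651 0.328 0.108]
top spray 0.55 [191. 156. 230. 183.] [0.599 0.415 0.119] [ 0.57   0.39  -0.005] [0.662 0.537 0.201]
top tape 0.56 [191. 200. 217. 225.] [0.455 0.484 0.022] [ 0.412  0.431 -0.007] [0.498 0.532 0.03 ]
top tape 0.42 [356. 123. 469. 198.] [ 0.666 -0.243  0.061] [ 0.516 -0.451 -0.003] [ 0.802 -0.057  0.26 ]
top keeper 0.44 [364. 180. 378. 196.] [ 0.551 -0.087  0.194] [ 0.528 -0.106  0.008] [ 0.578 -0.071  0.201]
top leaf 0.65 [193. 200. 220. 224.] [0.46  0.478 0.022] [ 0.413  0.431 -0.006] [0.503 0.524 0.03 ]
top leaf 0.63 [369. 183. 456. 200.] [ 0.535 -0.219  0.151] [ 0.522 -0.355  0.004] [ 0.57  -0.079  0.26 ]
top pad 0.97 [243. 231. 279. 284.] [0.302 0.266 0.005] [ 
[... 2554 characters left out ...]

{'time': 1.0, 'joint_positions': array([1.17196476e+00, 2.40611106e-01, 4.98648515e-03, 1.33520648e+00,
       1.45592549e-06, 1.57081356e+00]), 'qvel': array([ 0.00112574, -0.00133847,  0.00027975, -0.00061111, -0.00128394,
        0.00079398]), 'effort': array([ 1.19178156e-03, -3.72219014e+01,  2.52695292e+01,  1.22146223e-03,
        4.50839843e-05, -1.12711274e-05]), 'tcp_pos': array([0.1941667 , 0.46074877, 0.23129574]), 'tool_rot': array([ 1.98105169e-01,  9.80180770e-01, -1.68983072e-05, -4.15770774e-06]), 'contact_force': array([-0.95069168, -0.65519316,  0.30235451]), 'wrist_torque': array([-0.00470469,  0.00242142,  0.0225523 ]), 'grasp_force': 0.0, 'opening': 0.9992102575303247}
```

View pictures.

View pics/top0.png

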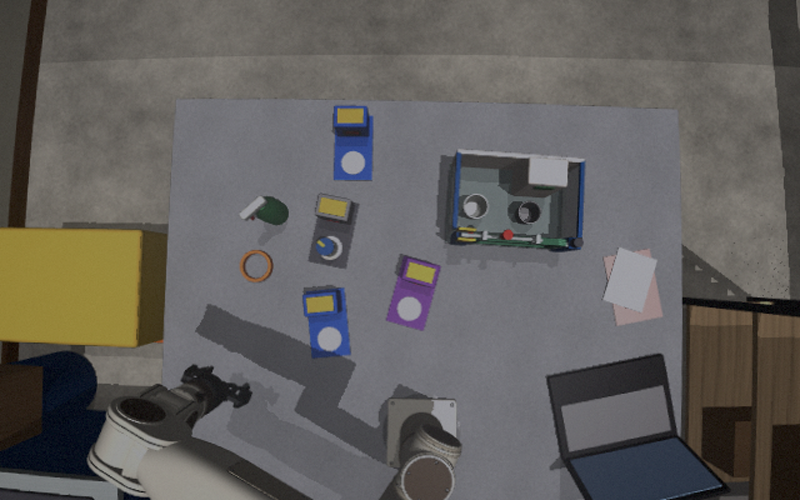

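View pics/side0.png

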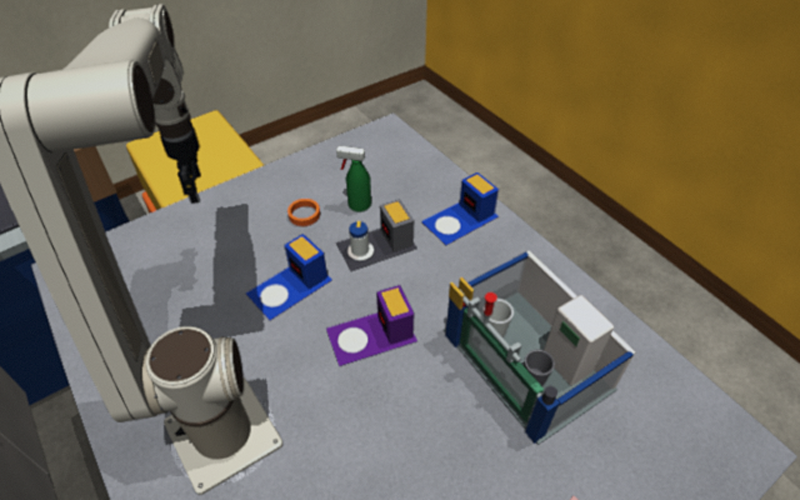

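move_arm(moves=[{"dp": [2.6, -2, 0.2], "rot": [0, 0, 0]}, {"dp": [2.6, -2, 0.2], "rot": [0, 0, 0]}, {"dp": [2.6, -2, 0.2], "rot": [0, 0, 0]}, {"dp": [2.6, -2, 0.2], "rot": [0, 0, 0]}, {"dp": [2.6, -2, 0.2], "rot": [0, 0, 0]}, {"dp": [2.6, -2, 0.2], "rot": [0, 0, 0]}, {"dp": [2.6, -2, 0.2], "rot": [0, 0, 0]}, {"dp": [2.6, -2, 0.2], "rot": [0, 0, 0]}, {"dp": [2.6, -2, 0.2], "rot": [0, 0, 0]}, {"dp": [2.6, -2, 0.2], "rot": [0, 0, 0]}], claw=1)

```text
time: 2.0
tcp_pos: [0.4552, 0.2598, 0.2515]
tool_rot: [0.198, 0.98, 0.0, 0.0]
contact_force: [0.4, 0.2, 0.8]
opening: 1.001
grasp_force: 0.0
```

Run:
```python
from h import *
c=capture('wrist'); save(c,'w1.png',None,1.25); np.savez('w1.npz',**c)
for q in ('jar_center','pad'):
  for m in silhouettes('wrist',q)[:2]:
    P=cloud(c,m['mask']); print(q,m['score'],np.array(m['box'])*[640,400,640,400],np.median(P,0))
s=r.get_state();print(s['time'],s['tcp_pos'],s['joint_positions'])
```

```text
jar_center 0.64 [331.328 180.    372.48  237.52 ] [0.50437289 0.27332708 0.08931199]
pad 0.95 [ 75.584 107.28  207.488 284.8  ] [0.41483376 0.04103833 0.00594941]
pad 0.91 [300.032 149.8   411.776 328.88 ] [0.5849654  0.25862154 0.02521555]
2.15 [0.45541705 0.25962719 0.25114229] [5.18085248e-01 2.81674399e-01 1.11198708e-01 1.40026941e+00
 8.41137001e-05 9.20342279e-01]
```

View pics/w1.png

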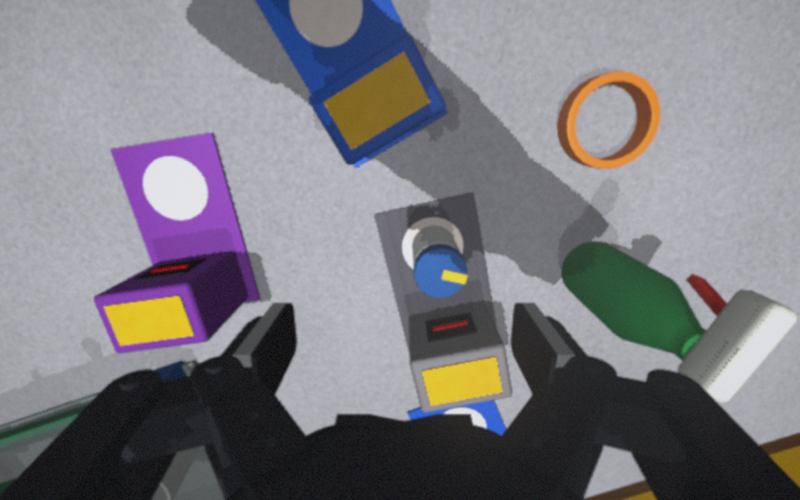

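Run:
```python
from h import *
c=dict(np.load('w1.npz')); im=c['color']; hsv=cv2.cvtColor(im,cv2.COLOR_RGB2HSV)
H,S,V=[hsv[...,i].astype(int) for i in range(3)]
def box(m,x0,y0,x1,y1):
    k=np.zeros_like(m);k[y0:y1,x0:x1]=1;return m&k
def W(m,z): 
    v,u=np.nonzero(m); return np.array([world(c,a,b,z=z) for a,b in zip(u,v)])
blue=box((H>95)&(H<130)&(S>90),325,185,380,245); yel=box((H>18)&(H<35)&(S>110),325,185,380,245)
lid=W(blue|yel,.089); d,u=None,None
pts=lid[:,:2].astype(np.float32); dd=(c['depth'][blue|yel]); Z=cloud(c,blue|yel)[:,2]; print('z',np.percentile(Z,[5,50,95]))
top=pts[Z>.084] if len(Z)==len(pts) else pts
ctr,rad=cv2.minEnclosingCircle(top); print('lid',ctr,rad,len(top))
t=W(yel,.0895)[:,:2]; tc=t.mean(0); print('tick',tc,len(t)); l,vv=np.linalg.eigh(np.cov(t.T)); print('tick axis',np.degrees(np.arctan2(vv[1,1],vv[0,1])),'from ctr',np.degrees(np.arctan2(*(tc-ctr)[::-1])))
y2=box((H>18)&(H<35)&(S>110),325,270,412,330); q=W(y2,.1)[:,:2]; rr=cv2.minAreaRect(q.astype(np.float32)*1000); print('yellow',rr,q.mean(0))
# red line on window
red=box(((H<8)|(H>172))&(S>120),335,245,380,275); 
R=cloud(c,red); print('red',len(R),R.mean(0)); l,vv=np.linalg.eigh(np.cov(R[:,:2].T)); print('red dir',np.degrees(np.arctan2(vv[1,1],vv[0,1])))
wh=box((S<50)&(V>130),315,165,375,215); p=W(wh,.004)[:,:2]; print('pad bits',len(p),p.min(0),p.max(0))
e,_=cv2.minEnclosingCircle((p*1000).astype(np.float32)); print(e,_)
```

```text
z [0.08769359 0.08977503 0.09101677]
lid (0.5124235153198242, 0.2723616659641266) 0.025113016366958618 1348
tick [0.52177249 0.28228116] 135
tick axis 53.66222801015384 from ctr 46.69598445627961
yellow ((619.7277221679688, 251.68228149414062), (70.55410766601562, 40.88573455810547), 79.88044738769531) [0.61952867 0.2519217 ]
red 116 [0.58611258 0.25784028 0.05456132]
red dir 80.08872061250483
pad bits 559 [0.45686519 0.23485128] [0.5332745  0.30418555]
(496.9959411621094, 270.687255859375) 45.654823303222656
```

move_arm(moves=[{"dp": [1.9, 0.4, -2], "rot": [0, 0, 0]}, {"dp": [1.9, 0.4, -2], "rot": [0, 0, 0]}, {"dp": [1.9, 0.5, -2], "rot": [0, 0, 0]}, {"dp": [0, 0, -2.4], "rot": [0, 0, 0]}, {"dp": [0, 0, -2.4], "rot": [0, 0, 0]}, {"dp": [0, 0, -2.4], "rot": [0, 0, 0]}, {"dp": [0, 0, -2.4], "rot": [0, 0, 0]}, {"dp": [0, 0, -2.4], "rot": [0, 0, 0]}, {"dp": [0, 0, -2.4], "rot": [0, 0, 0]}, {"dp": [0, 0, 0], "rot": [0, 0, 0]}])

```text
time: 3.15
tcp_pos: [0.5074, 0.2731, 0.0438]
tool_rot: [0.197, 0.98, -0.002, -0.003]
contact_force: [-1.4, -0.3, 0.1]
opening: 1.001
grasp_force: 0.0
```

move_arm(moves=[{"dp": [0, 0, 0], "rot": [0, 0, 0]}, {"dp": [0, 0, 0], "rot": [0, 0, 0]}, {"dp": [0, 0, 0], "rot": [0, 0, 0]}, {"dp": [0, 0, 0], "rot": [0, 0, 0]}, {"dp": [0, 0, 0], "rot": [0, 0, 0]}, {"dp": [0, 0, 0], "rot": [0, 0, 0]}, {"dp": [0, 0, 0], "rot": [0, 0, 0]}, {"dp": [0, 0, 0], "rot": [0, 0, 0]}, {"dp": [0, 0, 0], "rot": [0, 0, 0]}, {"dp": [0, 0, 0], "rot": [0, 0, 0]}], claw=0, squeeze=20)

```text
time: 4.15
tcp_pos: [0.5122, 0.2742, 0.0491]
tool_rot: [0.198, 0.98, 0.001, 0.001]
contact_force: [-0.6, -0.3, 6.3]
opening: 0.558
grasp_force: 23.1
```

move_arm(moves=[{"dp": [0, 0, 0.1], "rot": [0, 0, -0.7]}, {"dp": [0, 0, 0], "rot": [0, 0, -1.4]}, {"dp": [0, 0, 0], "rot": [0, 0, -1.4]}, {"dp": [0, 0, 0], "rot": [0, 0, -1.5]}, {"dp": [0, 0, 0], "rot": [0, 0, -1.5]}, {"dp": [0, 0, 0], "rot": [0, 0, -1.5]}, {"dp": [0, 0, 0], "rot": [0, 0, -1.4]}, {"dp": [0, 0, 0], "rot": [0, 0, -1.4]}, {"dp": [0, 0, 0], "rot": [0, 0, -1.2]}, {"dp": [0, 0, 0], "rot": [0, 0, 0]}])

```text
time: 5.15
tcp_pos: [0.5121, 0.2747, 0.0492]
tool_rot: [0.661, 0.75, 0.002, 0.0]
contact_force: [-0.3, 1.4, 1.7]
opening: 0.558
grasp_force: 22.6
```

move_arm(moves=[{"dp": [0, 0, 0], "rot": [0, 0, 0]}, {"dp": [0, 0, 0], "rot": [0, 0, 0]}, {"dp": [0, 0, 0], "rot": [0, 0, 0]}, {"dp": [0, 0, 0], "rot": [0, 0, 0]}, {"dp": [0, 0, 2], "rot": [0, 0, 0]}, {"dp": [0, 0, 3], "rot": [0, 0, 0]}, {"dp": [0, 0, 3], "rot": [0, 0, 0]}, {"dp": [-1.5, 0, 3], "rot": [0, 0, 0]}, {"dp": [-2.5, 0, 3], "rot": [0, 0, 0]}, {"dp": [0, 0, 2], "rot": [0, 0, 0]}], claw=0.85)

```text
time: 6.15
tcp_pos: [0.4693, 0.2738, 0.2107]
tool_rot: [0.661, 0.75, 0.0, -0.0]
contact_force: [0.7, -0.5, 0.6]
opening: 0.845
grasp_force: 0.0
```

Run:
```python
from h import *
c=capture('wrist'); save(c,'w2.png',None,1.25); np.savez('w2.npz',**c)
for q in ('jar_center','pad'):
  for m in silhouettes('wrist',q)[:2]:
    P=cloud(c,m['mask']); print(q,m['score'],np.array(m['box'])*[640,400,640,400],np.median(P,0))
s=r.get_state();print(s['time'],s['tcp_pos'],s['joint_positions'],s['tool_rot'])
```

```text
jar_center 0.59 [338.624 155.68  391.808 214.2  ] [0.50817264 0.27968317 0.08950514]
pad 0.94 [488.192 196.52  638.912 317.2  ] [0.81306095 0.21345475 0.00562414]
pad 0.91 [194.304 275.2   320.32  344.32 ] [0.42271111 0.05994019 0.00496276]
6.3 [0.47195586 0.27432359 0.20989277] [ 5.26579954e-01  3.38032417e-01  8.22272586e-02  1.31102061e+00
 -1.12439527e-04  1.97207961e+00] [6.61448292e-01 7.49988141e-01 1.86581537e-03 6.80604833e-04]
```

View pics/w2.png

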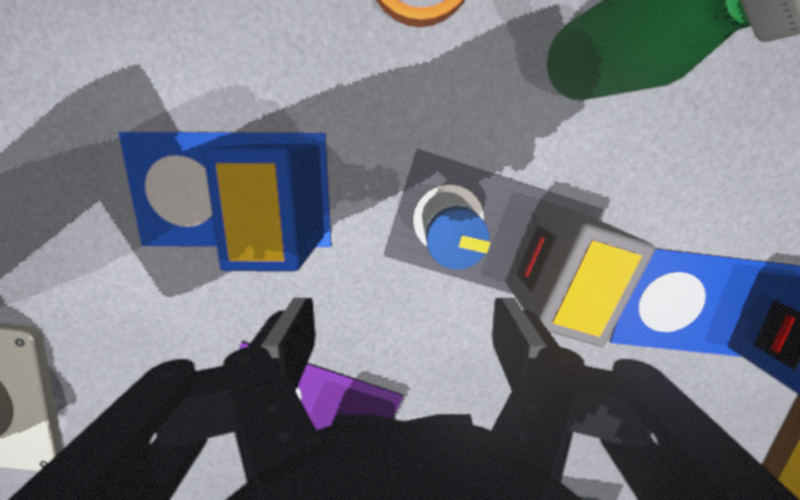

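Run:
```python
from h import *
c=dict(np.load('w2.npz')); im=c['color']; hsv=cv2.cvtColor(im,cv2.COLOR_RGB2HSV)
H,S,V=[hsv[...,i].astype(int) for i in range(3)]
def box(m,x0,y0,x1,y1):
    k=np.zeros_like(m);k[y0:y1,x0:x1]=1;return m&k
def W(m,z):
    v,u=np.nonzero(m); return np.array([world(c,a,b,z=z) for a,b in zip(u,v)])
yel=box((H>18)&(H<35)&(S>110),335,155,400,220); blue=box((H>95)&(H<130)&(S>90),335,150,395,220)
m=(blue|yel)
p=W(m,.089)[:,:2]; Z=np.array([world(c,a,b,c['depth'][b,a])[2] for b,a in zip(*np.nonzero(m))]); p=p[Z>.086]
ctr,rad=cv2.minEnclosingCircle(p.astype(np.float32)); el=cv2.fitEllipse(cv2.convexHull((p*1000).astype(np.float32))); print('lid',ctr,rad,p.mean(0),el)
t=W(yel,.0895)[:,:2]; tc=t.mean(0); l,vv=np.linalg.eigh(np.cov(t.T)); print('tick',len(t),tc,np.degrees(np.arctan(vv[1,1]/vv[0,1])),cv2.minAreaRect((t*1000).astype(np.float32)))
for o in (ctr,np.array(el[0])/1000): print('from ctr',np.degrees(np.arctan2(*(tc-o)[::-1])))
y2=box((H>18)&(H<35)&(S>110),430,180,520,275); q=W(y2,.1)[:,:2]; print('yellow',cv2.minAreaRect(q.astype(np.float32)*1000),q.mean(0))
red=box(((H<8)|(H>172))&(S>120),415,175,450,230); R=cloud(c,red); l,vv=np.linalg.eigh(np.cov(R[:,:2].T)); print('red',R.mean(0),np.degrees(np.arctan2(vv[1,1],vv[0,1])))
wh=box((S<40)&(V>140),325,145,392,195); P=W(wh,.004)[:,:2];print('pad',P.min(0),P.max(0),cv2.minEnclosingCircle((P*1000).astype(np.float32)))
```

```text
lid (0.5117472410202026, 0.2746490240097046) 0.024226054549217224 [0.51099563 0.27492995] ((511.54095458984375, 274.48345947265625), (47.168663024902344, 48.02971267700195), 39.89764404296875)
tick 197 [0.52463482 0.27242642] -6.353580691430375 ((524.6095581054688, 272.39398193359375), (8.29527473449707, 21.821447372436523), 83.9003677368164)
from ctr -9.785013725572092
from ctr -8.928148249838967
yellow ((619.3135375976562, 251.23768615722656), (70.5750503540039, 41.018558502197266), 79.92233276367188) [0.61945244 0.25235384]
red [0.58618988 0.25787071 0.05444879] 79.84587206929044
pad [0.48013902 0.24348206] [0.55629479 0.30400581] ((519.1812133789062, 267.9497375488281), 39.581695556640625)
```

move_arm(moves=[{"dp": [0, -4, 2], "rot": [0, 0, 0]}, {"dp": [0, -4.5, 2], "rot": [0, 0, 0]}, {"dp": [0, -4.6, 1.9], "rot": [0, 0, 0]}, {"dp": [0, -4.6, 1.9], "rot": [0, 0, 0]}, {"dp": [0, -4.6, 1.9], "rot": [0, 0, 0]}, {"dp": [0, -4.6, 1.9], "rot": [0, 0, 0]}, {"dp": [0, -4.6, 1.9], "rot": [0, 0, 0]}, {"dp": [0, -4.6, 1], "rot": [0, 0, 0]}, {"dp": [0, -4.6, 0], "rot": [0, 0, 0]}, {"dp": [0, -4.6, 0], "rot": [0, 0, 0]}], claw=0.85)

```text
time: 7.3
tcp_pos: [0.4709, -0.1814, 0.3519]
tool_rot: [0.662, 0.75, -0.0, -0.001]
contact_force: [1.0, 0.5, 0.7]
opening: 0.853
grasp_force: 0.0
```

Run:
```python
from h import *
for n in ('wrist','side','top'):
    c=capture(n); save(c,n+'3.png',None,1.25); np.savez(n+'3.npz',**c)
    im=c['color']; hsv=cv2.cvtColor(im,cv2.COLOR_RGB2HSV).astype(int); H,S,V=hsv[...,0],hsv[...,1],hsv[...,2]
    red=((H<6)|(H>174))&(S>140)&(V>60)&(c['depth']>0)
    P=cloud(c,red); v,u=np.nonzero(red)
    k=(P[:,2]>.195)&(abs(P[:,0]-.54)<.06)&(abs(P[:,1]+.175)<.06); P=P[k]
    if len(P): print(n,'handle',len(P),P.min(0),P.max(0),np.median(P,0),P[P[:,2]>.25].mean(0))
    for q in ('gate_edge','hinge','leaf'):
        for m in silhouettes(n,q)[:2]:
            Q=cloud(c,m['mask']); g=Q[(abs(Q[:,2]-.15)<.006)&(Q[:,1]<-.05)]
            if len(g)>20:
                l,vv=np.linalg.eigh(np.cov(g[:,:2].T)); print(n,q,m['score'],len(g),g.mean(0),g.min(0),g.max(0),'dir',np.degrees(np.arctan(vv[1,1]/vv[0,1])))
s=r.get_state();print(s['time'],s['tcp_pos'],s['joint_positions'])
```

```text
wrist handle 566 [ 0.52966409 -0.18859942  0.2262631 ] [ 0.55244902 -0.16550707  0.25698268] [ 0.54066637 -0.17643277  0.2546573 ] [ 0.54083016 -0.17667641  0.25460035]
wrist gate_edge 0.58 1402 [ 0.53441144 -0.23705524  0.15030533] [ 0.52450759 -0.34729416  0.14401578] [ 0.54733245 -0.11509245  0.15587838] dir 88.57707809916229
wrist hinge 0.9 6558 [ 0.64993788 -0.17703534  0.15006535] [ 0.51675795 -0.39277491  0.14400127] [ 0.76772456 -0.05983949  0.15595815] dir 54.47099986197863
wrist hinge 0.26 1429 [ 0.5344797  -0.2387117   0.15030532] [ 0.52450759 -0.34844481  0.14401578] [ 0.54733245 -0.11486656  0.15587838] dir 88.68267132900617
wrist leaf 0.73 1447 [ 0.53456495 -0.23990448  0.15029621] [ 0.52450759 -0.35285388  0.14401578] [ 0.54733245 -0.11486656  0.15587838] dir 88.79885711832436
side handle 117 [ 0.52911441 -0.18915686  0.20570404] [ 0.55207861 -0.16667704  0.2572113 ] [ 0.53659812 -0.18099051  0.24897061] [ 0.540045   -0.1780342   0.25293546]
side gate_edge 0.61 476 [ 0.53489646 -0.24689981  0.14903874] [ 0.52395173 -0.3497904   0.14401355] [ 0.54890103 -0.11264037  0.1
[... 411 characters left out ...]
559681  0.25734593] [ 0.54065676 -0.17657768  0.25357463] [ 0.54031633 -0.1765504   0.25369267]
top gate_edge 0.8 71 [ 0.53687387 -0.18127184  0.14968395] [ 0.53067975 -0.29687269  0.14474831] [ 0.55175146 -0.11514687  0.15471821] dir 89.692484749655
top hinge 0.74 850 [ 0.68686298 -0.20549262  0.14943854] [ 0.52847247 -0.39914606  0.14405071] [ 0.76620065 -0.06096636  0.15518977] dir -82.16267177063152
top leaf 0.57 60 [ 0.5352536  -0.17532171  0.14950557] [ 0.53067975 -0.29104561  0.14474831] [ 0.54923854 -0.11602885  0.15471821] dir 89.51634713536613
7.9 [ 0.47137024 -0.17822332  0.35348906] [-3.61514386e-01  2.33494071e-01  3.09700913e-01  1.64664731e+00
  5.30790742e-05  1.08257178e+00]
```

View pics/wrist3.png

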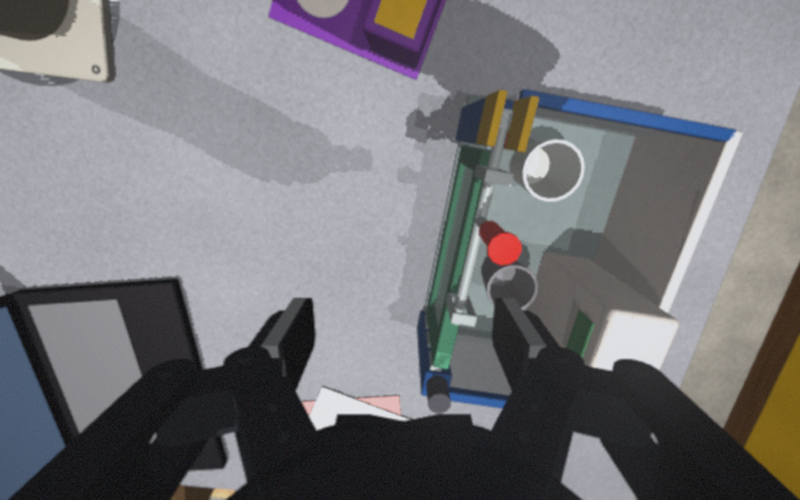

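move_arm(moves=[{"dp": [2.3, 0.1, -1], "rot": [0, 0, 0]}, {"dp": [2.3, 0.1, -1], "rot": [0, 0, 0]}, {"dp": [2.3, 0, -1], "rot": [0, 0, 0]}, {"dp": [0, 0, -2], "rot": [0, 0, 0]}, {"dp": [0, 0, -2], "rot": [0, 0, 0]}, {"dp": [0, 0, -2], "rot": [0, 0, 0]}, {"dp": [0, 0, -2], "rot": [0, 0, 0]}, {"dp": [0, 0, -2], "rot": [0, 0, 0]}, {"dp": [0, 0, -1.5], "rot": [0, 0, 0]}, {"dp": [0, 0, 0], "rot": [0, 0, 0]}])

```text
time: 8.9
tcp_pos: [0.5388, -0.1761, 0.2059]
tool_rot: [0.661, 0.75, -0.001, -0.002]
contact_force: [-0.2, -0.5, 0.8]
opening: 0.854
grasp_force: 0.0
```

move_arm(moves=[{"dp": [0, 0, 0], "rot": [0, 0, 0]}, {"dp": [0, 0, 0], "rot": [0, 0, 0]}, {"dp": [0, 0, 0], "rot": [0, 0, 0]}, {"dp": [0, 0, 0], "rot": [0, 0, 0]}, {"dp": [0, 0, 0], "rot": [0, 0, 0]}, {"dp": [0, 0, 0], "rot": [0, 0, 0]}, {"dp": [0, 0, 0], "rot": [0, 0, 0]}, {"dp": [0, 0, 0], "rot": [0, 0, 0]}, {"dp": [0, 0, 0], "rot": [0, 0, 0]}, {"dp": [0, 0, 0], "rot": [0, 0, 0]}], claw=0, squeeze=40)

```text
time: 9.9
tcp_pos: [0.5406, -0.1774, 0.2094]
tool_rot: [0.662, 0.75, 0.0, 0.001]
contact_force: [-0.2, 0.3, 6.2]
opening: 0.219
grasp_force: 38.8
```

move_arm(moves=[{"dp": [0, 0, 0.2], "rot": [0, 0, 0]}, {"dp": [0, 0, 0.2], "rot": [0, 0, 0]}, {"dp": [0, 0, 0.2], "rot": [0, 0, 0]}, {"dp": [0, 0, 0.2], "rot": [0, 0, 0]}, {"dp": [0, 0, 0.2], "rot": [0, 0, 0]}, {"dp": [0, 0, 0.2], "rot": [0, 0, 0]}, {"dp": [0, 0, 0.1], "rot": [0, 0, 0]}, {"dp": [0, 0, 0], "rot": [0, 0, 0]}, {"dp": [0, 0, 0], "rot": [0, 0, 0]}, {"dp": [0, 0, 0], "rot": [0, 0, 0]}])

```text
time: 10.9
tcp_pos: [0.5402, -0.1773, 0.2213]
tool_rot: [0.662, 0.75, 0.0, 0.0]
contact_force: [1.6, -0.8, -1.7]
opening: 0.219
grasp_force: 39.0
```

move_arm(moves=[{"dp": [0, -0.5, 0], "rot": [0, 0, 0]}, {"dp": [0, -0.6, 0], "rot": [0, 0, 0]}, {"dp": [0, -0.6, 0], "rot": [0, 0, 0]}, {"dp": [0, -0.6, 0], "rot": [0, 0, 0]}, {"dp": [0, -0.6, 0], "rot": [0, 0, 0]}, {"dp": [-0.1, -0.6, 0], "rot": [0, 0, 0]}, {"dp": [0, -0.6, 0], "rot": [0, 0, 0]}, {"dp": [0, -0.5, 0], "rot": [0, 0, 0]}, {"dp": [0, -0.4, 0], "rot": [0, 0, 0]}, {"dp": [0, 0, 0], "rot": [0, 0, 0]}])

```text
time: 11.9
tcp_pos: [0.5383, -0.2282, 0.221]
tool_rot: [0.662, 0.749, -0.001, -0.0]
contact_force: [-4.0, -0.9, -2.5]
opening: 0.222
grasp_force: 39.1
```

move_arm(moves=[{"dp": [-0.55, 0, 0], "rot": [0, 0, 0.49]}, {"dp": [-0.55, -0.05, 0], "rot": [0, 0, 0.49]}, {"dp": [-0.55, -0.05, 0], "rot": [0, 0, 0.49]}, {"dp": [-0.55, -0.1, 0], "rot": [0, 0, 0.49]}, {"dp": [-0.55, -0.1, 0], "rot": [0, 0, 0.49]}, {"dp": [-0.55, -0.1, 0], "rot": [0, 0, 0.49]}, {"dp": [-0.55, -0.15, 0], "rot": [0, 0, 0.49]}, {"dp": [-0.55, -0.2, 0], "rot": [0, 0, 0.49]}, {"dp": [-0.5, -0.2, 0], "rot": [0, 0, 0.49]}, {"dp": [-0.5, -0.2, 0], "rot": [0, 0, 0.49]}])

```text
time: 12.9
tcp_pos: [0.4874, -0.2384, 0.2222]
tool_rot: [0.486, 0.874, 0.001, 0.002]
contact_force: [3.3, 2.4, -1.1]
opening: 0.218
grasp_force: 39.2
```

Run:
```python
from h import *
for n in ('side','top'):
    c=capture(n); save(c,n+'4.png',None,1.25)
    for q in ('leaf','gate_edge'):
        for m in silhouettes(n,q)[:2]:
            Q=cloud(c,m['mask']); g=Q[(abs(Q[:,2]-.15)<.006)&(Q[:,1]<-.05)&(Q[:,0]>.38)&(Q[:,0]<.56)]
            if len(g)>20:
                l,vv=np.linalg.eigh(np.cov(g[:,:2].T)); print(n,q,m['score'],len(g),g.mean(0),g[np.argmax(g[:,1])],'dir',np.degrees(np.arctan(vv[1,1]/vv[0,1])))
    if n=='side':
        for m in silhouettes(n,'jar_center')[:1]: Q=cloud(c,m['mask']); print('jar',np.median(Q,0),Q.max(0))
s=r.get_state();print(s)
```

```text
side leaf 0.78 609 [ 0.49040742 -0.24795559  0.14925485] [ 0.45194943 -0.13072264  0.14771147] dir -68.92849211948423
side gate_edge 0.62 609 [ 0.49042476 -0.24794252  0.14925683] [ 0.45194943 -0.13072264  0.14771147] dir -68.89813650709583
side gate_edge 0.6 793 [ 0.50015246 -0.25947265  0.14931892] [ 0.53179187 -0.07007087  0.14920705] dir -77.73978793611575
jar [0.50353073 0.25971183 0.06609869] [0.58038939 0.37962631 0.09342655]
top leaf 0.91 107 [ 0.46660924 -0.18070583  0.14986552] [ 0.45101707 -0.12951727  0.15018586] dir -66.9049418919129
top gate_edge 0.59 104 [ 0.4680881  -0.18382011  0.14985179] [ 0.45101707 -0.12951727  0.15018586] dir -68.24670170985667
{'time': 13.25, 'joint_positions': array([-4.56615134e-01,  3.26031757e-01,  9.60427348e-02,  1.33855404e+00,
        5.82245562e-04,  5.61621149e-01]), 'qvel': array([-0.00278936,  0.00093717, -0.00470443,  0.00384528, -0.00600533,
       -0.00394454]), 'effort': array([ -1.59261078, -42.32686043,  24.40096021,   1.21558607,
        -0.80929611,  -0.04552124]), 'tcp_pos': array([ 0.48639529, -0.23873997,  0.22167755]), 'tool_rot': array([4.87406804e-01, 8.73174240e-01, 3.49845936e-04, 1.10980374e-03]), 'contact_force': array([ 4.31237781,  1.20868776, -0.94985353]), 'wrist_torque': array([ 0.23566405, -0.84846715, -0.04016166]), 'grasp_force': 39.24121856689453, 'opening': 0.21934186872502465}
```

View pics/side4.png

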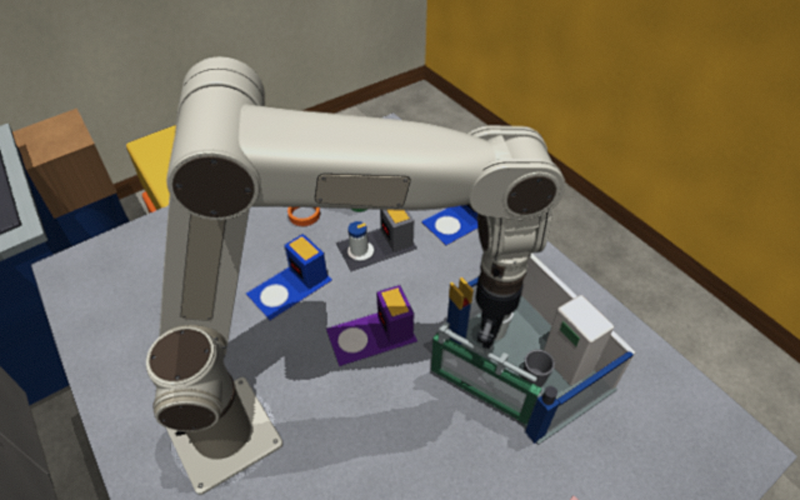

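move_arm(moves=[{"dp": [-0.1, -0.1, 0], "rot": [0, 0, 0.1]}, {"dp": [-0.1, 0, 0], "rot": [0, 0, 0.1]}, {"dp": [0, 0, 0], "rot": [0, 0, 0]}, {"dp": [0, 0, 0], "rot": [0, 0, 0]}, {"dp": [0, 0, 0], "rot": [0, 0, 0]}, {"dp": [0, 0, 0], "rot": [0, 0, 0]}, {"dp": [0, 0, 0], "rot": [0, 0, 0]}, {"dp": [0, 0, 0], "rot": [0, 0, 0]}, {"dp": [0, 0, 0], "rot": [0, 0, 0]}, {"dp": [0, 0, 0], "rot": [0, 0, 0]}])

```text
time: 14.25
tcp_pos: [0.4836, -0.2399, 0.2214]
tool_rot: [0.48, 0.877, 0.0, 0.0]
contact_force: [5.2, 0.5, -2.6]
opening: 0.214
grasp_force: 39.3
```

```bash
python3 -c "
from h import *
print(r.finish_job())"
```

```text
the job is handed in; nothing more can be done
None
```

I handed the job in at about 14 s: the jar's mark faces the scanner window to within about 4° and the jar is released upright, the bolt is lifted and drawn back about 5 cm, and the gate is held about 10 cm open (0.42 rad).

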